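# Find the full staple tin by its weight and hold it up

### The job

Three identical closed staple tins stand on the desk mat and only one is still full: heft them one after another, from the left one to the right one, lifting each a few centimetres clear of the mat and keeping it upright. Set the light ones gently back where they stood, and finish while still holding the heaviest one up in the gripper, upright over the mat with its bottom about 15 cm above the desk. Leave the tape roll, the stapler and everything else on the desk where it is.

Things in the scene. Friction and masses are not known exactly. Their poses are not given: they have to be found in the camera images.
- tin_left: the left one of three identical closed tins in a row on the mat: bare metal, blank paper band, 58 mm in diameter (60 mm at the seams), 85 mm high. Origin: centre of its underside; z up. Left is the robot's left (+y). Which one is full varies and cannot be seen: it weighs 0.5 to 0.75 kg, the two nearly used-up ones 0.15 to 0.26 kg each. The pack inside may shift a millimetre or two.
- tin_mid: the middle one of three identical closed tins in a row on the mat: bare metal, blank paper band, 58 mm in diameter (60 mm at the seams), 85 mm high. Origin: centre of its underside; z up. Left is the robot's left (+y). Which one is full varies and cannot be seen: it weighs 0.5 to 0.75 kg, the two nearly used-up ones 0.15 to 0.26 kg each. The pack inside may shift a millimetre or two.
- tin_right: the right one of three identical closed tins in a row on the mat: bare metal, blank paper band, 58 mm in diameter (60 mm at the seams), 85 mm high. Origin: centre of its underside; z up. Left is the robot's left (+y). Which one is full varies and cannot be seen: it weighs 0.5 to 0.75 kg, the two nearly used-up ones 0.15 to 0.26 kg each. The pack inside may shift a millimetre or two.
- mat: black rubber desk mat, 220 mm (its x) by 460 mm (its y, along the row, pointing to the left end), 4 mm thick, fixed to the desk. Origin: centre of its underside. The tins stand about 145 mm apart along it. Fixed things stand around it, clear of the mat: laptop far left, letter trays far right, phone, card box, pen cup, sanitiser bottle along the desk's far edge.
- tape_roll: bystander: clear tape roll, 48 mm across, 18 mm high, lying on the mat between the left and middle tins. Origin: centre of its underside
- stapler: bystander: small black, steel and grey stapler, about 95 x 26 mm, 33 mm high, on the mat between the middle and right tins. Origin: centre of its underside
- mug: bystander: white mug, 80 mm across, 90 mm high, on the desk left of the mat. Origin: centre of its underside
- punch: bystander: black and grey hole punch, 60 x 110 mm, 49 mm high, on the desk right of the mat. Origin: centre of its underside
- calculator: bystander: grey desk calculator, 140 x 85 mm, 16 mm high, flat on the desk left of the mat. Origin: centre of its underside
- notepad: bystander: white notepad, 150 x 105 mm, 12 mm thick, flat on the desk right of the mat. Origin: centre of its underside
There are look-alikes about, which are no part of the job. What is shaped like the tin_right but blue or brown is not meant.

How it is judged:
By the outcome, as a careful person would: the job done as asked, in the order asked, and still so for the second after the job is handed in, while the arm keeps its last pose, push and grip.
It also fails if it takes over 64 s, if anything falls off the work surface, if the arm or the gripper's body presses on something with over 40 N, if the wrist force passes 120 N, or if a joint passes its speed limit or range.

### The arm

A 6-joint arm with a two-finger parallel gripper is mounted at the origin on the work surface. World frame = base frame: x ahead of the robot, y to its left, z up, the work surface at z = 0. Lengths are in mm, angles in rad, forces in N, time in s.
With the tool pointing down it reaches from about 350 to 975 mm from the base axis. Payload 7.1 kg.
Tool frame: the origin (TCP) lies between the finger pads; the fingertips stand 17 mm ahead of it and the grasp point (between the pads) lies 2 mm behind it (tip_reach is the y of the fingertips in the tool frame, in mm); y points along the fingers, x is the direction in which the jaws open and shut, and the axes are right-handed (so a half turn about y gives the same grasp; the last joint's range is limited). The gripper opens to 88 mm and grips with 3 to 60 N. Pads are 20 mm wide; open, the fingers measure 115 mm over their backs; the gripper's body (75 mm by 178 mm) begins 61 mm behind the grasp point.
Start: joints at [1.297, 0.423, 1.63, -0, 1.089, -0.019], TCP at [157.501, 604.813, 239.675] pointing down, gripper open.
Joint ranges: [-3, 3], [-0.9, 2.11], [0.09, 2.58], [-1.31, 4.45], [0.11, 2.69], [-2.54, 2.54]. Speed limits (rad/s): [2.39, 2.39, 3.01, 3.14, 3.14, 3.14].

### API

Orientations are given as a rotation vector (axis times angle).
In Python, from workcell import get_obs, get_image, camera_model, close_job, silhouettes, tip_of, tip_reach gives the robot as it stands. The module is installed in compiled form; this text tells all that it offers.
- The arm moves only by the tool arm_command, never from a script. Its argument "targets" is a list of rows, each a list of 4 numbers: the shift along the tool's x, y, z in mm, then the turn about the tool's y in rad. A call has 1 to 20 rows; each row shifts and turns the commanded pose from where the row before left it, along the tool's axes as they then stand; what a row does not reach is not made up. A row lasts 1/12 s, in which the tool goes at most 41.7 mm and 7.16 degrees, less where a joint would pass 70% of its speed; a pose out of reach is approached as far as the arm can. A call is refused whole if a number of a shift passes 41.7 or a number of a turn 0.125, either way. A call with a gripper value outside its range is refused whole. "gripper" is the opening in per cent of the stroke, from 0 (shut) to 100 (fully open), set as the call begins (left out, the last holds). The fingers move at their own pace and stop on an object; the grip force is fixed at half the most. Time passes only in rows, so rows that do not move let the fingers close. It gives the time, the measured TCP pose, the force and the opening at its end, in the units of the state.
- get_obs(): the state, without advancing time (a new reading comes with each control period).
- get_image(name): name is "scene" or "top" or "wrist"; returns the picture (420x560x3 uint8, blue, green, red); there is no depth.
- camera_model(name): a dict with "mtx" (3x3 intrinsics, pixels), "dist" ([k1, k2, p1, p2, k3] as OpenCV has them; the pictures are not rectified), "position" and "orientation" of the camera in the world. Camera axes: x right, y up, looking along -z (the intrinsics and any distortion apply to the point x, -y, -z); pixel columns grow to the right and rows downward; lengths in mm; the calibration is good to about 2 mm. A picture is of the moment at which its call begins: read the wrist's pose just before it. camera_model takes no time and is no camera call; for the wrist camera it gives the pose at the moment of the call.
- close_job(): hands the job in, once; it reports no verdict.
Trained networks look in the newest picture that a camera, given by its name, has taken for a name from the list of things; names that differ only in an ending like _2 or _b are one class to them, and where a whole thing is asked for, a point or a joint stands for the part that bears it (a point fixed in the world has none). Each returns a list of dicts, best first, with "conf" (0 to 1); they miss things now and then, are a little off and sometimes report something else, mostly with a low value. They report only what shows in the picture. A call takes as long as a camera call. They do not tell look-alikes from the thing itself.
- silhouettes(camera, thing): "pixels" (420x560 bool, what is visible of it) and "at" ([column, row] in pixels, amid what is visible of it).
- tip_of(camera, thing): "at" ([column, row] in pixels: a listed point, or the origin of a listed thing).
The state is a dict: "t": time; "qpos": joint angles; "qvel": joint speeds; "joint_torque": joint torques, N m; "ee_pos": TCP position; "orientation": TCP orientation; "ft_force": force on the tool from outside, world axes, zero at the start; "moment": the same for the moment, N m; "width": finger opening in mm.
Only numpy, scipy, OpenCV 4.12 (cv2) and the standard library are available. Lean on these libraries where they do the work, as an engineer would, in place of code of your own. Each camera call takes 0.05 s, during which the arm holds its last target. There are 200 camera calls.

## Working session

There is one attempt and no reset: what is moved stays moved. The work goes in short steps, Python scripts to look and compute and a tool call to move; the robot and the scene stay as the last step left them, time stands still between calls to the robot, and variables do not carry over. Pictures are saved under pics/ and viewed, about 8 in all and at most 12, crops included, and the job is handed in when it is done.

Besides the shell and the picture viewer there is one more tool, called after "Request:" as name(argument=value, ...), one argument or row to a line, values as JSON. arm_command: Moves the arm, as the interface text tells. Its arguments: {"type":"object","properties":{"targets":{"type":"array","items":{"type":"array","items":{"type":"number"}}},"gripper":{"type":"number"}},"required":["targets"]}

```bash
mkdir -p pics
cat > h.py <<'E'
import numpy as np,cv2
from scipy.spatial.transform import Rotation as R
from workcell import *
def ray(cam,px):
    m=camera_model(cam); u=cv2.undistortPoints(np.array([[px]],float),np.array(m["mtx"]),np.array(m["dist"]))[0,0]
    o=np.array(m["orientation"]); Rm=R.from_rotvec(o).as_matrix() if o.size==3 else (o if o.size==9 else R.from_quat(o).as_matrix())
    return np.array(m["position"]),Rm@np.array([u[0],-u[1],-1])
def onz(cam,px,z):
    p,d=ray(cam,px); return p+d*(z-p[2])/d[2]
E
python3 - <<'E'
from h import *
print(get_obs()); 
for c in("top","scene"):
    m=camera_model(c);print(c,m["position"],m["orientation"]);cv2.imwrite(f"pics/{c}1.png",get_image(c))
    for t in("tin_left","tape_roll","stapler","mat","mug","punch"):
        for d in tip_of(c,t): print(c,t,round(d["conf"],2),np.round(d["at"]),np.round(onz(c,d["at"],4)))
o=get_obs();print(R.from_rotvec(o["orientation"]).as_matrix().round(3))
E
```

```text
{'t': 0.0, 'qpos': array([ 1.29698542e+00,  4.23810766e-01,  1.63071357e+00,  4.30380456e-06,
        1.08856263e+00, -1.90193386e-02]), 'qvel': array([ 4.06020631e-04,  1.97151609e-05, -8.81025624e-04, -1.99305762e-04,
        2.76396293e-04,  5.42871397e-04]), 'joint_torque': array([ 3.25545725e-04, -5.44631982e+01, -2.73657399e+01,  6.43350673e-02,
        2.28918577e-02, -1.13746294e-04]), 'ee_pos': array([157.3685926 , 604.31180573, 238.91118312]), 'orientation': array([-1.31992973, -1.01860937,  1.02061306]), 'ft_force': array([ 0.08791052,  0.5354775 , -0.14509941]), 'moment': array([-0.0340968 ,  0.03899138, -0.02550792]), 'width': 87.79105793158745}
top [ 388.2065746   -21.12761089 1463.35647805] [ 0.09781078 -0.10622124 -1.58805906]
top tin_left 0.79 [198. 242.] [504. 208.   4.]
top tape_roll 0.46 [220. 227.] [545. 145.   4.]
top stapler 0.86 [271. 215.] [574.   0.   4.]
top stapler 0.18 [118. 216.] [581. 435.   4.]
top mat 0.82 [244. 227.] [541.  76.   4.]
top mug 0.61 [120. 213.] [590. 430.   4.]
top punch 0.64 [433. 214.] [ 569. -459.    4.]
scene [1156.32776265  713.43219502  686.61685205] [0.39144372 1.15928717 2.21067899]
scene tin_left 0.95 [354. 247.] [506. 200.   4.]
scene tape_roll 0.76 [328. 241.] [540. 140.   4.]
scene tape_roll 0.19 [243. 146.] [ 390. -428.    4.]
scene mat 0.81 [310. 226.] [532.  66.   4.]
scene mug 0.73 [410. 322.] [595. 434.   4.]
scene punch 0.84 [194. 161.] [ 576. -448.    4.]
[[ 0.252  0.    -0.968]
 [ 0.968  0.     0.252]
 [ 0.    -1.    -0.   ]]
```

View pics/top1.png

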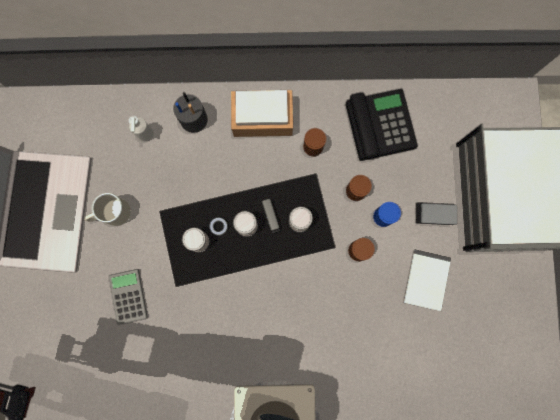

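View pics/scene1.png

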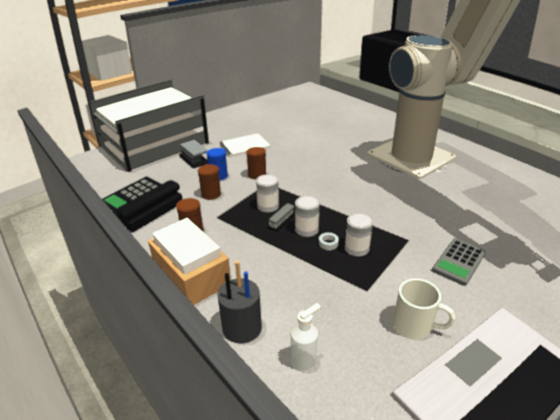

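The top view shows the tins at about (195,239), (246,224) and (301,219). The tape roll is at (219,227) and the stapler at (271,215). The scene view agrees. Next I'll measure all three tins.

```bash
cat >> h.py <<'E'
def proj(cam,P):
    m=camera_model(cam);Rm=R.from_rotvec(m["orientation"]).as_matrix()
    q=(np.atleast_2d(P)-m["position"])@Rm; q=q*[1,-1,-1]
    return cv2.projectPoints(q[:,None],np.zeros(3),np.zeros(3),np.array(m["mtx"]),np.array(m["dist"]))[0][:,0]
def cyl(cam,x,y,z0=4):
    a=np.linspace(0,2*np.pi,40); P=np.vstack([np.c_[x+29.5*np.cos(a),y+29.5*np.sin(a),0*a+z] for z in(z0,z0+85)])
    im=np.zeros((420,560),np.uint8); cv2.fillConvexPoly(im,cv2.convexHull((proj(cam,P)*16).astype(np.int32).reshape(-1,1,2)),1,shift=4); return im>0
def fit(cam,mask,x,y):
    from scipy.optimize import minimize
    f=lambda v:-(cyl(cam,*v)&mask).sum()/(cyl(cam,*v)|mask).sum()
    r=minimize(f,[x,y],method="Nelder-Mead",options=dict(initial_simplex=[[x,y],[x+12,y],[x,y+12]],xatol=.1)); return r.x.round(1),round(-r.fun,3)
E
python3 - <<'E'
from h import *
for c in("top","scene"):
    for t in("tin_left","tin_mid","tin_right"):
        for d in silhouettes(c,t):
            g=onz(c,d["at"],45); print(c,t,round(d["conf"],2),np.round(d["at"]),d["pixels"].sum(),*fit(c,d["pixels"],g[0],g[1]))
    for t in("tape_roll","stapler","mat"):
        for d in silhouettes(c,t)[:1]:
            r=cv2.minAreaRect(np.argwhere(d["pixels"])[:,::-1].astype(np.float32)); print(c,t,round(d["conf"],2),r,[onz(c,p,{"mat":4,"stapler":25,"tape_roll":15}[t])[:2].round() for p in cv2.boxPoints(r)],onz(c,d["at"],15).round())
print(get_obs()["t"])
E
```

```text
top tin_left 0.65 [195. 241.] 497 [504.7 206.6] 0.95
top tin_mid 0.56 [245. 220.] 460 [546.9  69.4] 0.952
top tin_right 0.88 [358. 190.] 527 [ 641.3 -241.6] 0.976
top tin_right 0.83 [359. 249.] 451 [ 471.2 -242.5] 0.881
top tin_right 0.65 [312. 143.] 510 [ 772.8 -122.5] 0.938
top tin_right 0.62 [390. 212.] 528 [ 565.5 -316.7] 0.958
top tape_roll 0.64 ((218.75003051757812, 226.75003051757812), (16.26345443725586, 15.55634880065918), 45.0) [array([544., 179.]), array([575., 148.]), array([542., 116.]), array([512., 147.])] [534. 142.  15.]
top stapler 0.64 ((270.5000305175781, 215.99996948242188), (34.46882247924805, 10.435516357421875), 71.56504821777344) [array([611.,  31.]), array([620.,   3.]), array([528., -26.]), array([519.,   2.])] [569.   9.  15.]
scene tin_left 0.86 [358. 231.] 1022 [503.9 205.2] 0.97
scene tin_mid 0.55 [307. 213.] 881 [544.9  66.6] 0.943
scene tin_right 0.91 [192. 209.] 537 [ 767.5 -135.5] 0.583
scene tin_right 0.9 [220. 160.] 411 [ 561.1 -320.4] 0.637
scene tin_right 0.86 [211. 180.] 680 [ 643.8 -234.6] 0.912
scene tin_right 0.71 [268. 192.] 779 [554.8 -82.6] 0.956
scene tin_right 0.56 [256. 162.] 513 [ 474.  -238.5] 0.794
scene tape_roll 0.61 ((328.0, 241.0), (16.0, 18.0), 90.0) [array([542., 112.]), array([508., 142.]), array([553., 185.]), array([586., 157.])] [538. 136.  15.]
scene mat 0.64 ((311.4257507324219, 229.15380859375), (179.70663452148438, 63.75284194946289), 25.76932716369629) [array([ 698., -121.]), array([ 453., -332.]), array([385., 265.]), array([590., 347.])] [546. 118.  15.]
1.3
```

Fits give left ≈ (504,206), mid ≈ (546,68) and right ≈ (555,-82). I'll move over the left tin now.

Request:
arm_command(
  targets=[
    [-8, 0, -12, 0],
    [-15, 0, -22, 0],
    [-16, 0, -23, 0],
    [-16, 0, -23, 0],
    [-16, 0, -23, 0],
    [-16, 0, -23, 0],
    [-16, 0, -23, 0],
    [-16, 0, -23, 0],
    [-16, 0, -23, 0],
    [-16, 0, -23, 0],
    [-16, 0, -23, 0],
    [-16, 0, -23, 0],
    [-16, 0, -23, 0],
    [-16, 0, -23, 0],
    [-16, 0, -23, 0],
    [-16, 0, -23, 0],
    [-16, 0, -23, 0],
    [-16, 0, -23, 0],
    [-13, 0, -22, 0],
    [-6, 0, -12, 0],
  ],
  gripper=100,
)

```text
t: 2.97
ee_pos: [505.7, 203.8, 239.8]
orientation: [-1.32, -1.018, 1.018]
ft_force: [0.6, -0.0, -0.5]
width: 88.1
```

```bash
cat >> h.py <<'E'
def delta(x,y,z):
    o=get_obs(); M=R.from_rotvec(o["orientation"]).as_matrix()
    print("t",round(o["t"],2),"pos",o["ee_pos"].round(1),"x-axis",M[:,0].round(3),"y-axis",M[:,1].round(3),"F",o["ft_force"].round(2),"M",o["moment"].round(2),"w",round(o["width"],1),"q",o["qpos"].round(2)); print("delta tool",(M.T@(np.array([x,y,z])-o["ee_pos"])).round(1))
E
python3 - <<'E'
from h import *
delta(504.5,206,58)
get_obs(); im=get_image("wrist"); cv2.imwrite("pics/w1.png",im)
for t in("tin_left","tape_roll","stapler","tin_mid","tin_right"):
    for d in silhouettes("wrist",t):
        g=onz("wrist",d["at"],45); print(t,round(d["conf"],2),np.round(d["at"]),d["pixels"].sum(),g.round(),*(fit("wrist",d["pixels"],g[0],g[1]) if "tin" in t else ()))
E
```

```text
t 2.97 pos [505.7 203.8 239.8] x-axis [ 0.254  0.967 -0.   ] y-axis [ 0.001 -0.    -1.   ] F [ 0.56 -0.03 -0.55] M [ 0.   -0.    0.01] w 88.1 q [ 0.36  0.31  1.81 -0.    1.03 -0.95]
delta tool [  1.9 181.8   1.8]
tin_left 0.73 [285. 196.] 3110 [507. 205.  45.] [503.9 205.6] 0.983
tape_roll 0.77 [243. 240.] 737 [545. 145.  45.]
tape_roll 0.72 [506. 217.] 7356 [597. 455.  45.]
tape_roll 0.35 [235. 200.] 36093 [496. 149.  45.]
stapler 0.55 [137. 260.] 976 [537.  12.  45.]
stapler 0.31 [ 94. 268.] 766 [533. -46.  45.]
tin_mid 0.69 [178. 245.] 1859 [530.  68.  45.] [542.6  72.8] 0.505
tin_right 0.78 [ 94. 268.] 729 [534. -45.  45.] [533.7 -23.1] 0.179
```

View pics/w1.png

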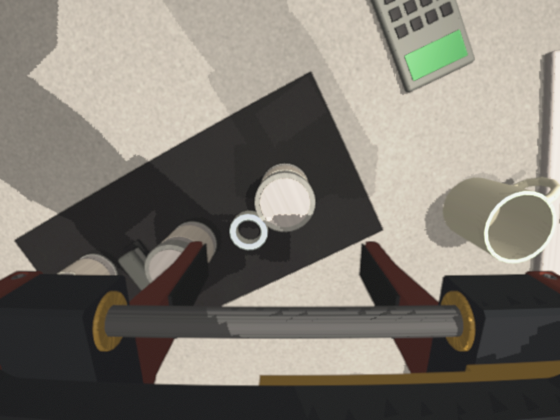

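The wrist view shows the left tin at (285,196). Its fit is (503.9,205.6), in agreement with the other views. I'll descend so the tips end above the tape roll and stapler.

Request:
arm_command(
  targets=[
    [1, 8, 1, 0],
    [1, 14, 1, 0],
    [0, 16, 0, 0],
    [0, 16, 0, 0],
    [0, 16, 0, 0],
    [0, 16, 0, 0],
    [0, 16, 0, 0],
    [0, 16, 0, 0],
    [0, 16, 0, 0],
    [0, 15, 0, 0],
    [0, 14, 0, 0],
    [0, 10, 0, 0],
    [0, 6, 0, 0],
    [0, 3, 0, 0],
    [0, 0, 0, 0],
    [0, 0, 0, 0],
  ],
)

```text
t: 4.6
ee_pos: [503.1, 209.2, 58.0]
orientation: [-1.319, -1.02, 1.019]
ft_force: [-0.0, -1.0, 0.6]
width: 87.8
```

Request:
arm_command(
  targets=[
    [0, 0, 0, 0],
    [0, 0, 0, 0],
    [0, 0, 0, 0],
    [0, 0, 0, 0],
    [0, 0, 0, 0],
    [0, 0, 0, 0],
    [0, 0, 0, 0],
    [0, 0, 0, 0],
    [0, 0, 0, 0],
    [0, 0, 0, 0],
  ],
  gripper=0,
)

```text
t: 5.43
ee_pos: [503.0, 208.8, 58.0]
orientation: [-1.319, -1.019, 1.019]
ft_force: [-0.5, -2.8, 5.5]
width: 58.7
```

```bash
python3 -c "
from h import *
delta(504.2,205.9,58)"
```

```text
t 5.43 pos [503.  208.8  58. ] x-axis [ 0.252  0.968 -0.   ] y-axis [ 0. -0. -1.] F [-0.54 -2.8   5.54] M [-0.48  0.15  0.04] w 58.7 q [ 0.37  0.58  1.9  -0.    0.66 -0.94]
delta tool [-2.5 -0.  -1.9]
```

Request:
arm_command(
  targets=[
    [0, -1, 0, 0],
    [0, -3, 0, 0],
    [0, -5, 0, 0],
    [0, -7, 0, 0],
    [0, -8, 0, 0],
    [0, -8, 0, 0],
    [0, -7, 0, 0],
    [0, -5, 0, 0],
    [0, -4, 0, 0],
    [0, -2, 0, 0],
    [0, 0, 0, 0],
    [0, 0, 0, 0],
    [0, 0, 0, 0],
    [0, 0, 0, 0],
    [0, 0, 0, 0],
  ],
)

```text
t: 6.68
ee_pos: [502.7, 208.9, 107.3]
orientation: [-1.319, -1.019, 1.02]
ft_force: [-0.3, 0.3, -2.0]
width: 58.4
```

```bash
python3 -c "
from h import *
delta(504.2,205.9,58)
cv2.imwrite('pics/s2.png',get_image('scene')[130:290,200:460].repeat(3,0).repeat(3,1))
for i in range(3): get_image('scene'); print(get_obs()['ft_force'])"
```

```text
t 6.68 pos [502.7 208.9 107.3] x-axis [ 0.252  0.968 -0.   ] y-axis [-0.001 -0.    -1.   ] F [-0.35  0.33 -2.  ] M [-0.01 -0.06 -0.06] w 58.4 q [ 0.37  0.5   1.89  0.    0.75 -0.94]
delta tool [-2.5 49.3 -2.3]
[ 0.10717214 -0.23024433 -1.78337976]
[-0.04609771  0.88633117 -2.818003  ]
[ 0.3999823   0.37712843 -1.832206  ]
```

View pics/s2.png

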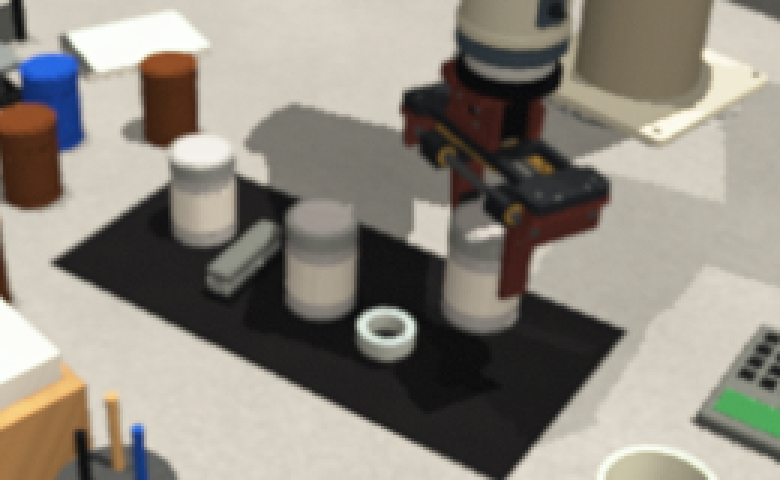

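The tin is held upright and clear of the mat. It weighs about 2.1 N (0.21 kg), so it's a light one. I'll set it back and correct the 2.5 mm grip shift.

Request:
arm_command(
  targets=[
    [-0.5, 2, 0, 0],
    [-0.5, 5, 0, 0],
    [-0.5, 7, 0, 0],
    [-0.5, 8, 0, 0],
    [-0.5, 8, 0, 0],
    [0, 7, 0, 0],
    [0, 5, 0, 0],
    [0, 3, 0, 0],
    [0, 2, 0, 0],
    [0, 1, 0, 0],
    [0, 0.7, 0, 0],
    [0, 0.5, 0, 0],
    [0, 0.3, 0, 0],
    [0, 0, 0, 0],
    [0, 0, 0, 0],
    [0, 0, 0, 0],
  ],
)

```text
t: 8.22
ee_pos: [502.3, 206.6, 58.3]
orientation: [-1.319, -1.02, 1.019]
ft_force: [-1.3, 0.2, -1.5]
width: 58.4
```

```bash
python3 -c "
from h import *
delta(504.2,205.9,58)"
```

```text
t 8.22 pos [502.3 206.6  58.3] x-axis [0.252 0.968 0.   ] y-axis [ 0.  0. -1.] F [-1.31  0.22 -1.52] M [ 0.07  0.   -0.01] w 58.4 q [ 0.37  0.58  1.91 -0.    0.65 -0.95]
delta tool [-0.2  0.3 -2. ]
```

Request:
arm_command(
  targets=[
    [0, 0.4, 0, 0],
    [0, 0, 0, 0],
    [0, 0, 0, 0],
  ],
)

```text
t: 8.47
ee_pos: [502.4, 206.6, 58.0]
orientation: [-1.319, -1.02, 1.019]
ft_force: [-0.9, 0.3, 0.3]
width: 58.7
```

```bash
python3 -c "
from h import *
delta(504.2,205.9,58)"
```

```text
t 8.47 pos [502.4 206.6  58. ] x-axis [0.252 0.968 0.   ] y-axis [ 0.  0. -1.] F [-0.93  0.31  0.29] M [-0.13  0.08  0.02] w 58.7 q [ 0.37  0.58  1.91 -0.    0.65 -0.95]
delta tool [-0.2 -0.  -1.9]
```

The tin is touching down, so I'll release it and rise straight up.

Request:
arm_command(
  targets=[
    [0, 0, 0, 0],
    [0, 0, 0, 0],
    [0, 0, 0, 0],
    [0, 0, 0, 0],
    [0, 0, 0, 0],
    [0, 0, 0, 0],
    [0, 0, 0, 0],
    [0, 0, 0, 0],
    [0, -4, 0, 0],
    [0, -10, 0, 0],
    [0, -14, 0, 0],
    [0, -16, 0, 0],
    [0, -16, 0, 0],
    [0, -16, 0, 0],
    [0, -14, 0, 0],
    [0, -8, 0, 0],
    [0, -4, 0, 0],
    [0, 0, 0, 0],
  ],
  gripper=100,
)

```text
t: 9.97
ee_pos: [502.7, 206.7, 160.9]
orientation: [-1.32, -1.021, 1.018]
ft_force: [-0.1, -0.3, 0.5]
width: 87.7
```

```bash
python3 -c "
from h import *
delta(546,68,160)
for c in('scene','top','wrist'):
  get_image(c)
  for t in ('tin_left','tin_mid','tin_right'):
    for d in silhouettes(c,t):
        g=onz(c,d['at'],45); 
        if g[1]>-150 and g[0]<650: print(c,t,round(d['conf'],2),np.round(d['at']),*fit(c,d['pixels'],g[0],g[1]))"
```

```text
t 9.97 pos [502.7 206.7 160.9] x-axis [0.252 0.968 0.001] y-axis [ 0.002  0.001 -1.   ] F [-0.13 -0.26  0.52] M [ 0.03 -0.02  0.01] w 87.7 q [ 0.37  0.41  1.87 -0.    0.86 -0.95]
delta tool [-123.3    0.9  -76.9]
scene tin_left 0.89 [359. 230.] [502.9 205.9] 0.974
scene tin_mid 0.7 [304. 213.] [544.7  66.2] 0.968
scene tin_right 0.64 [266. 189.] [553.2 -81.1] 0.919
top tin_mid 0.61 [245. 225.] [544.8  69.2] 0.919
top tin_right 0.83 [300. 220.] [554.6 -80.3] 0.908
top tin_right 0.49 [264. 224.] [476.4  45.3] 0.058
wrist tin_left 0.93 [285. 225.] [504.4 205.3] 0.987
wrist tin_left 0.4 [103. 271.] [525.8  63.4] 0.01
wrist tin_mid 0.73 [150. 269.] [529.2  97.9] 0.182
```

Left tin is back within about 1 mm. Next I'll move over the middle tin at (545.3,67.8).

Request:
arm_command(
  targets=[
    [-4, 0, -3, 0],
    [-10, 0, -6, 0],
    [-14, 0, -9, 0],
    [-16, 0, -10, 0],
    [-16, 0, -10, 0],
    [-16, 0, -10, 0],
    [-16, 0, -10, 0],
    [-14, 0, -9, 0],
    [-10, 0, -6, 0],
    [-5, 0, -3, 0],
    [-2, 0, 0, 0],
    [0, 0, 0, 0],
    [0, 0, 0, 0],
  ],
)

```text
t: 11.65
ee_pos: [544.5, 68.7, 159.7]
orientation: [-1.319, -1.019, 1.02]
ft_force: [0.0, -0.3, -0.3]
width: 87.5
```

```bash
python3 -c "
from h import *
delta(545.3,67.8,58)
for c in('wrist',):
  get_image(c)
  for t in ('tin_mid','tin_right'):
    for d in silhouettes(c,t):
        g=onz(c,d['at'],45); 
        if g[1]>-150 and g[0]<650: print(c,t,round(d['conf'],2),np.round(d['at']),*fit(c,d['pixels'],g[0],g[1]))"
```

```text
t 11.65 pos [544.5  68.7 159.7] x-axis [0.252 0.968 0.   ] y-axis [-0.  0. -1.] F [ 0.01 -0.28 -0.3 ] M [-0.03  0.01  0.02] w 87.5 q [ 0.1   0.42  1.86  0.    0.86 -1.21]
delta tool [ -0.7 101.7  -1.1]
wrist tin_mid 0.85 [287. 226.] [546.1  68.8] 0.989
wrist tin_right 0.92 [136. 259.] [551.  -77.3] 0.616
wrist tin_right 0.67 [285. 223.] [546.2  68.8] 0.983
```

Request:
arm_command(
  targets=[
    [0, 5, -0.5, 0],
    [0, 10, -0.5, 0],
    [0, 14, -0.5, 0],
    [0, 16, 0, 0],
    [0, 16, 0, 0],
    [0, 14, 0, 0],
    [0, 11, 0, 0],
    [0, 8, 0, 0],
    [0, 5, 0, 0],
    [0, 2, 0, 0],
    [0, 0.5, 0, 0],
    [0, 0, 0, 0],
    [0, 0, 0, 0],
  ],
)

```text
t: 12.88
ee_pos: [546.7, 68.0, 58.9]
orientation: [-1.32, -1.02, 1.019]
ft_force: [0.4, -0.2, -0.2]
width: 87.3
```

```bash
python3 -c "
from h import *
delta(546,68.7,58)"
```

```text
t 12.88 pos [546.7  68.   58.9] x-axis [0.252 0.968 0.   ] y-axis [ 0.001  0.    -1.   ] F [ 0.4  -0.22 -0.24] M [-0.01 -0.04 -0.05] w 87.3 q [ 0.1   0.59  1.89  0.    0.66 -1.21]
delta tool [0.5 0.8 0.9]
```

Request:
arm_command(
  targets=[
    [0, 0, 0, 0],
    [0, 0, 0, 0],
    [0, 0, 0, 0],
    [0, 0, 0, 0],
    [0, 0, 0, 0],
    [0, 0, 0, 0],
    [0, 0, 0, 0],
    [0, 0, 0, 0],
    [0, 0, 0, 0],
    [0, 0, 0, 0],
  ],
  gripper=0,
)

```text
t: 13.72
ee_pos: [546.6, 68.2, 58.5]
orientation: [-1.319, -1.02, 1.019]
ft_force: [-0.3, 3.1, 4.6]
width: 59.1
```

Request:
arm_command(
  targets=[
    [0, -1, 0, 0],
    [0, -3, 0, 0],
    [0, -5, 0, 0],
    [0, -7, 0, 0],
    [0, -8, 0, 0],
    [0, -8, 0, 0],
    [0, -7, 0, 0],
    [0, -5, 0, 0],
    [0, -4, 0, 0],
    [0, -2, 0, 0],
    [0, 0, 0, 0],
    [0, 0, 0, 0],
    [0, 0, 0, 0],
    [0, 0, 0, 0],
    [0, 0, 0, 0],
  ],
)

```text
t: 14.97
ee_pos: [546.0, 68.0, 107.9]
orientation: [-1.319, -1.019, 1.02]
ft_force: [1.0, 0.1, -5.9]
width: 59.0
```

```bash
python3 -c "
from h import *
delta(546,68.7,58)
for i in range(4): get_image('scene'); print(get_obs()['ft_force'])"
```

```text
t 14.97 pos [546.   68.  107.9] x-axis [ 0.252  0.968 -0.   ] y-axis [-0.001 -0.    -1.   ] F [ 1.    0.13 -5.86] M [ 0.03 -0.03  0.01] w 59.0 q [ 0.1   0.5   1.88 -0.    0.76 -1.21]
delta tool [ 0.7 49.9  0.2]
[-0.71441065 -0.47540002 -5.28841684]
[ 0.39190701  0.19076254 -7.73936243]
[ 0.47804239  0.32534254 -5.76090478]
[ 0.11415966 -0.26750829 -5.97298995]
```

The middle tin weighs about 6 N (0.6 kg), so it's the full one. The task still calls for hefting the right tin, so the middle one goes back down first.

Request:
arm_command(
  targets=[
    [0, 2, 0, 0],
    [0, 5, 0, 0],
    [0, 7, 0, 0],
    [0, 8, 0, 0],
    [0, 8, 0, 0],
    [0, 7, 0, 0],
    [0, 5, 0, 0],
    [0, 3, 0, 0],
    [0, 2, 0, 0],
    [0, 1, 0, 0],
    [0, 0.7, 0, 0],
    [0, 0.4, 0, 0],
    [0, 0.3, 0, 0],
    [0, 0.3, 0, 0],
    [0, 0, 0, 0],
    [0, 0, 0, 0],
    [0, 0, 0, 0],
  ],
)

```text
t: 16.58
ee_pos: [546.3, 68.0, 58.7]
orientation: [-1.319, -1.02, 1.019]
ft_force: [0.2, 0.4, -5.5]
width: 59.2
```

```bash
python3 -c "
from h import *
delta(546,68.7,58)
for i in range(3): get_image('scene'); print(get_obs()['ft_force'])"
```

```text
t 16.58 pos [546.3  68.   58.7] x-axis [0.252 0.968 0.   ] y-axis [ 0. -0. -1.] F [ 0.17  0.41 -5.51] M [-0.03 -0.01 -0.01] w 59.2 q [ 0.1   0.59  1.89 -0.    0.66 -1.21]
delta tool [0.6 0.7 0.5]
[ 0.05515566  0.22350014 -6.55702633]
[ 0.53916618 -0.18810916 -6.6761195 ]
[ 1.23761504  0.0808056  -6.20441008]
```

Request:
arm_command(
  targets=[
    [0, 0.3, 0, 0],
    [0, 0.2, 0, 0],
    [0, 0, 0, 0],
    [0, 0, 0, 0],
  ],
)

```text
t: 17.07
ee_pos: [546.3, 68.0, 58.5]
orientation: [-1.319, -1.02, 1.019]
ft_force: [-2.5, -1.3, 3.8]
width: 58.8
```

```bash
python3 -c "
from h import *
delta(546,68.7,58)
for i in range(2): get_image('scene'); print(get_obs()['ft_force'])"
```

```text
t 17.07 pos [546.3  68.   58.5] x-axis [0.252 0.968 0.   ] y-axis [ 0.  0. -1.] F [-2.47 -1.35  3.82] M [-0.16  0.49 -0.01] w 58.8 q [ 0.1   0.59  1.89 -0.    0.66 -1.21]
delta tool [0.6 0.5 0.5]
[-2.30883006 -0.05672641  3.70688695]
[-3.1753703   0.06584642  4.64988801]
```

The middle tin is on the mat. I'll release it and rise, then go on to the right tin.

Request:
arm_command(
  targets=[
    [0, 0, 0, 0],
    [0, 0, 0, 0],
    [0, 0, 0, 0],
    [0, 0, 0, 0],
    [0, 0, 0, 0],
    [0, 0, 0, 0],
    [0, 0, 0, 0],
    [0, 0, 0, 0],
    [0, -4, 0, 0],
    [0, -10, 0, 0],
    [0, -14, 0, 0],
    [0, -16, 0, 0],
    [0, -16, 0, 0],
    [0, -16, 0, 0],
    [0, -14, 0, 0],
    [0, -8, 0, 0],
    [0, -4, 0, 0],
    [0, 0, 0, 0],
  ],
  gripper=100,
)

```text
t: 18.67
ee_pos: [546.7, 68.0, 161.2]
orientation: [-1.32, -1.021, 1.018]
ft_force: [-0.8, 0.2, -0.1]
width: 87.7
```

Request:
arm_command(
  targets=[
    [-4, 0, -1, 0],
    [-10, 0, -3, 0],
    [-15, 0, -4, 0],
    [-17, 0, -5, 0],
    [-17, 0, -6, 0],
    [-17, 0, -6, 0],
    [-17, 0, -6, 0],
    [-17, 0, -5, 0],
    [-14, 0, -4, 0],
    [-9, 0, -3, 0],
    [-4, 0, -2, 0],
    [-1, 0, 0, 0],
    [0, 0, 0, 0],
    [0, 0, 0, 0],
  ],
)

```text
t: 19.83
ee_pos: [553.8, -80.3, 159.9]
orientation: [-1.318, -1.019, 1.02]
ft_force: [0.2, -0.2, 0.3]
width: 88.1
```

```bash
python3 -c "
from h import *
delta(554,-81,58)
for c in('wrist','scene'):
  im=get_image(c)
  if c=='wrist':cv2.imwrite('pics/w3.png',im)
  for t in ('tin_left','tin_mid','tin_right'):
    for d in silhouettes(c,t):
        g=onz(c,d['at'],45); 
        if g[1]>-150 and g[0]<650: print(c,t,round(d['conf'],2),np.round(d['at']),*fit(c,d['pixels'],g[0],g[1]))"
```

```text
t 19.83 pos [553.8 -80.3 159.9] x-axis [0.252 0.968 0.   ] y-axis [-0.  0. -1.] F [ 0.17 -0.2   0.33] M [ 0.02 -0.05 -0.  ] w 88.1 q [-0.17  0.44  1.83  0.    0.87 -1.48]
delta tool [ -0.6 101.9  -0.4]
wrist tin_left 0.77 [548.  85.] [504.  206.4] 0.988
wrist tin_mid 0.69 [462. 164.] [545.4  68.1] 0.983
wrist tin_right 0.85 [287. 225.] [555.5 -80.5] 0.989
scene tin_left 0.91 [358. 231.] [503.3 205.3] 0.956
scene tin_mid 0.64 [304. 215.] [544.6  66.9] 0.956
scene tin_mid 0.25 [325. 238.] [566.7 172. ] 0.239
scene tin_right 0.59 [269. 190.] [556.8 -80.7] 0.96
```

View pics/w3.png

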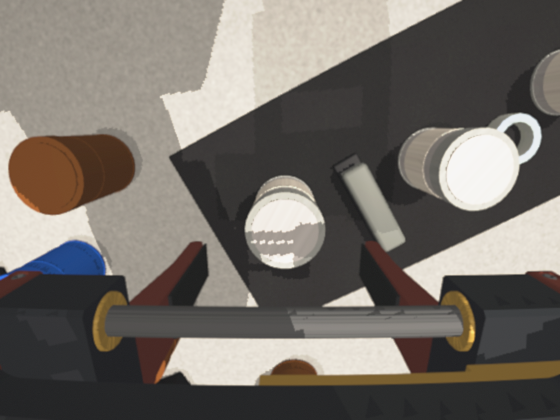

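The wrist view shows the right tin centred at (285,229), and all the tins are at their places. I'll descend, grip and lift.

Request:
arm_command(
  targets=[
    [0, 5, -0.5, 0],
    [0, 10, -0.5, 0],
    [0, 14, 0, 0],
    [0, 16, 0, 0],
    [0, 16, 0, 0],
    [0, 14, 0, 0],
    [0, 11, 0, 0],
    [0, 8, 0, 0],
    [0, 5, 0, 0],
    [0, 2, 0, 0],
    [0, 0.5, 0, 0],
    [0, 0, 0, 0],
    [0, 0, 0, 0],
  ],
)

```text
t: 21.32
ee_pos: [555.4, -81.1, 59.2]
orientation: [-1.32, -1.02, 1.019]
ft_force: [-0.7, -0.2, 0.7]
width: 87.7
```

```bash
python3 -c "
from h import *
delta(555,-80.6,58)"
```

```text
t 21.32 pos [555.4 -81.1  59.2] x-axis [0.252 0.968 0.   ] y-axis [ 0.001 -0.    -1.   ] F [-0.74 -0.22  0.72] M [-0.05 -0.01  0.01] w 87.7 q [-0.17  0.6   1.87 -0.    0.68 -1.48]
delta tool [0.4 1.2 0.5]
```

Request:
arm_command(
  targets=[
    [0, 0, 0, 0],
    [0, 0, 0, 0],
    [0, 0, 0, 0],
    [0, 0, 0, 0],
    [0, 0, 0, 0],
    [0, 0, 0, 0],
    [0, 0, 0, 0],
    [0, 0, 0, 0],
    [0, 0, 0, 0],
    [0, 0, 0, 0],
  ],
  gripper=0,
)

```text
t: 22.15
ee_pos: [555.1, -81.0, 58.7]
orientation: [-1.319, -1.02, 1.019]
ft_force: [-0.4, 0.5, 3.7]
width: 57.8
```

Request:
arm_command(
  targets=[
    [0, -1, 0, 0],
    [0, -3, 0, 0],
    [0, -5, 0, 0],
    [0, -7, 0, 0],
    [0, -8, 0, 0],
    [0, -8, 0, 0],
    [0, -7, 0, 0],
    [0, -5, 0, 0],
    [0, -4, 0, 0],
    [0, -2, 0, 0],
    [0, 0, 0, 0],
    [0, 0, 0, 0],
    [0, 0, 0, 0],
    [0, 0, 0, 0],
    [0, 0, 0, 0],
  ],
)

```text
t: 23.4
ee_pos: [554.8, -81.0, 108.2]
orientation: [-1.319, -1.019, 1.02]
ft_force: [-0.5, 0.1, -2.1]
width: 57.8
```

```bash
python3 -c "
from h import *
delta(555,-80.6,58)
for i in range(4): get_image('scene'); print(get_obs()['ft_force'])"
```

```text
t 23.4 pos [554.8 -81.  108.2] x-axis [ 0.252  0.968 -0.   ] y-axis [-0.001  0.    -1.   ] F [-0.53  0.12 -2.12] M [ 0.01  0.03 -0.01] w 57.8 q [-0.17  0.52  1.85 -0.    0.77 -1.48]
delta tool [ 0.4 50.2 -0.2]
[ 0.10033799 -0.471129   -3.32279555]
[ 0.2446052   0.43784742 -1.93196002]
[-0.25012283 -1.10227508 -2.90462269]
[-0.0124015   0.30172243 -2.60166285]
```

The right tin weighs about 2.5 N, so it's light. I'll set it back.

Request:
arm_command(
  targets=[
    [0, 2, 0, 0],
    [0, 5, 0, 0],
    [0, 7, 0, 0],
    [0, 8, 0, 0],
    [0, 8, 0, 0],
    [0, 7, 0, 0],
    [0, 5, 0, 0],
    [0, 3, 0, 0],
    [0, 2, 0, 0],
    [0, 1, 0, 0],
    [0, 0.7, 0, 0],
    [0, 0.4, 0, 0],
    [0, 0.3, 0, 0],
    [0, 0.3, 0, 0],
    [0, 0.2, 0, 0],
    [0, 0, 0, 0],
    [0, 0, 0, 0],
    [0, 0, 0, 0],
  ],
)

```text
t: 25.1
ee_pos: [555.0, -81.0, 58.8]
orientation: [-1.319, -1.02, 1.019]
ft_force: [-0.1, 0.5, -1.3]
width: 57.9
```

```bash
python3 -c "
from h import *
delta(555,-80.6,58)
for i in range(3): get_image('scene'); print(get_obs()['ft_force'])"
```

```text
t 25.1 pos [555.  -81.   58.8] x-axis [ 0.252  0.968 -0.   ] y-axis [ 0. -0. -1.] F [-0.07  0.51 -1.32] M [-0.04 -0.02  0.02] w 57.9 q [-0.17  0.6   1.87 -0.    0.68 -1.48]
delta tool [0.4 0.8 0.1]
[-0.08951357  0.67531352 -1.82573206]
[-0.21310757 -0.43539202 -1.54350484]
[ 0.45332279  0.79297112 -1.24721358]
```

Request:
arm_command(
  targets=[
    [0, 0.3, 0, 0],
    [0, 0, 0, 0],
    [0, 0, 0, 0],
    [0, 0, 0, 0],
  ],
)

```text
t: 25.58
ee_pos: [555.0, -81.0, 58.7]
orientation: [-1.319, -1.02, 1.019]
ft_force: [-2.3, 0.9, 6.3]
width: 58.1
```

```bash
python3 -c "
from h import *
delta(555,-80.6,58)
for i in range(2): get_image('scene'); print(get_obs()['ft_force'])"
```

```text
t 25.58 pos [555.  -81.   58.7] x-axis [ 0.252  0.968 -0.   ] y-axis [ 0. -0. -1.] F [-2.29  0.88  6.34] M [-0.02  0.37 -0.03] w 58.1 q [-0.17  0.6   1.87 -0.    0.68 -1.48]
delta tool [0.4 0.7 0.1]
[-1.23486404  0.22574419  5.89973492]
[-2.89547961  0.4308888   5.49581611]
```

The right tin is down. I'll release it, rise, and go back to the middle tin by reversing the move.

Request:
arm_command(
  targets=[
    [0, 0, 0, 0],
    [0, 0, 0, 0],
    [0, 0, 0, 0],
    [0, 0, 0, 0],
    [0, 0, 0, 0],
    [0, 0, 0, 0],
    [0, 0, 0, 0],
    [0, 0, 0, 0],
    [0, -4, 0, 0],
    [0, -10, 0, 0],
    [0, -14, 0, 0],
    [0, -16, 0, 0],
    [0, -16, 0, 0],
    [0, -16, 0, 0],
    [0, -14, 0, 0],
    [0, -8, 0, 0],
    [0, -4, 0, 0],
    [0, 0, 0, 0],
  ],
  gripper=100,
)

```text
t: 27.18
ee_pos: [555.4, -81.1, 161.5]
orientation: [-1.32, -1.021, 1.019]
ft_force: [1.0, -0.4, -1.4]
width: 87.7
```

Request:
arm_command(
  targets=[
    [4, 0, 1, 0],
    [10, 0, 3, 0],
    [15, 0, 4, 0],
    [17, 0, 5, 0],
    [17, 0, 6, 0],
    [17, 0, 6, 0],
    [17, 0, 6, 0],
    [17, 0, 6, 0],
    [14, 0, 4, 0],
    [9, 0, 3, 0],
    [5, 0, 2, 0],
    [1, 0, 0, 0],
    [0, 0, 0, 0],
    [0, 0, 0, 0],
  ],
)

```text
t: 28.35
ee_pos: [546.5, 68.6, 160.2]
orientation: [-1.319, -1.019, 1.019]
ft_force: [-0.2, -0.4, -1.1]
width: 87.8
```

```bash
python3 -c "
from h import *
delta(546,68.5,58)
for c in('wrist','scene'):
  im=get_image(c)
  for t in ('tin_left','tin_mid','tin_right'):
    for d in silhouettes(c,t):
        g=onz(c,d['at'],45); 
        if g[1]>-150 and g[0]<650: print(c,t,round(d['conf'],2),np.round(d['at']),*fit(c,d['pixels'],g[0],g[1]))"
```

```text
t 28.35 pos [546.5  68.6 160.2] x-axis [ 0.252  0.968 -0.   ] y-axis [-0. -0. -1.] F [-0.22 -0.45 -1.14] M [-0.02  0.05 -0.01] w 87.8 q [ 0.1   0.42  1.85 -0.    0.87 -1.21]
delta tool [ -0.2 102.2   0.4]
wrist tin_left 0.62 [446. 122.] [504.1 205.2] 0.986
wrist tin_mid 0.71 [282. 222.] [545.7  67.1] 0.99
wrist tin_right 0.76 [137. 255.] [552.6 -79.9] 0.683
scene tin_mid 0.92 [306. 215.] [544.7  66.2] 0.967
scene tin_mid 0.53 [458. 259.] [406.6 424.9] 0.72
scene tin_right 0.9 [268. 191.] [556.3 -84.2] 0.873
```

Request:
arm_command(
  targets=[
    [-0.5, 5, 0, 0],
    [-0.5, 10, 0, 0],
    [0, 14, 0, 0],
    [0, 16, 0, 0],
    [0, 16, 0, 0],
    [0, 14, 0, 0],
    [0, 11, 0, 0],
    [0, 8, 0, 0],
    [0, 5, 0, 0],
    [0, 2, 0, 0],
    [0, 0.7, 0, 0],
    [0, 0, 0, 0],
    [0, 0, 0, 0],
  ],
)

```text
t: 29.83
ee_pos: [546.7, 68.0, 59.2]
orientation: [-1.32, -1.02, 1.019]
ft_force: [-0.1, -0.9, 0.5]
width: 87.9
```

Request:
arm_command(
  targets=[
    [0, 0, 0, 0],
    [0, 0, 0, 0],
    [0, 0, 0, 0],
    [0, 0, 0, 0],
    [0, 0, 0, 0],
    [0, 0, 0, 0],
    [0, 0, 0, 0],
    [0, 0, 0, 0],
    [0, 0, 0, 0],
    [0, 0, 0, 0],
  ],
  gripper=0,
)

```text
t: 30.67
ee_pos: [546.3, 68.1, 58.8]
orientation: [-1.319, -1.02, 1.019]
ft_force: [-0.1, 0.2, 3.1]
width: 58.9
```

Request:
arm_command(
  targets=[
    [0, -1, 0, 0],
    [0, -3, 0, 0],
    [0, -6, 0, 0],
    [0, -9, 0, 0],
    [0, -12, 0, 0],
    [0, -13, 0, 0],
    [0, -14, 0, 0],
    [0, -14, 0, 0],
    [0, -14, 0, 0],
    [0, -14, 0, 0],
    [0, -13, 0, 0],
    [0, -11, 0, 0],
    [0, -9, 0, 0],
    [0, -6, 0, 0],
    [0, -4, 0, 0],
    [0, -2, 0, 0],
    [0, -1, 0, 0],
    [0, 0, 0, 0],
    [0, 0, 0, 0],
    [0, 0, 0, 0],
  ],
)

```text
t: 32.33
ee_pos: [545.9, 67.9, 204.1]
orientation: [-1.318, -1.019, 1.02]
ft_force: [-0.4, -0.5, -6.9]
width: 58.9
```

```bash
python3 -c "
from h import *
delta(546,68.5,204.5)
im=get_image('scene');cv2.imwrite('pics/s4.png',im[110:290,180:440].repeat(3,0).repeat(3,1))
for i in range(3): get_image('scene'); print(get_obs()['ft_force'])
for c in('top','wrist','scene'):
  im=get_image(c)
  for t in ('tin_left','tin_right'):
    for d in silhouettes(c,t):
        g=onz(c,d['at'],45); 
        if g[1]>-150 and g[0]<650: print(c,t,round(d['conf'],2),np.round(d['at']),*fit(c,d['pixels'],g[0],g[1]))
  for t in ('tape_roll','stapler'):
    for d in silhouettes(c,t)[:1]: print(c,t,round(d['conf'],2),np.round(d['at']),onz(c,d['at'],15).round())
  if c=='scene':
    from scipy.optimize import minimize_scalar
    for d in silhouettes(c,'tin_mid')[:1]:
      v=np.argwhere(d['pixels']); print('bottom row',v[:,0].max(),d['at'],[(z,np.argwhere(cyl(c,546,68.5,z))[:,0].max()) for z in(140,150,160)])
"
```

```text
t 32.33 pos [545.9  67.9 204.1] x-axis [ 0.252  0.968 -0.   ] y-axis [-0.001 -0.    -1.   ] F [-0.41 -0.51 -6.88] M [-0.07 -0.01  0.01] w 58.9 q [ 0.1   0.36  1.82 -0.    0.96 -1.21]
delta tool [ 0.6 -0.4  0.1]
[ 0.11129879  0.60301243 -6.74794345]
[-0.42084702  0.67012577 -5.47115636]
[-0.78868131  0.42395187 -6.2747594 ]
top tin_left 0.72 [191. 238.] [506.6 224.1] 0.373
top tin_right 0.63 [298. 223.] [555.4 -80.3] 0.916
top tape_roll 0.58 [108. 214.] [586. 458.  15.]
top stapler 0.47 [274. 225.] [545.  -7.  15.]
wrist tin_left 0.89 [420. 126.] [504. 205.] 0.976
wrist tin_right 0.75 [148. 246.] [554.5 -81.6] 0.879
wrist tape_roll 0.7 [364. 184.] [555. 158.  15.]
wrist stapler 0.88 [221. 215.] [550.  -8.  15.]
scene tin_left 0.92 [358. 233.] [503.6 206. ] 0.973
scene tin_right 0.62 [266. 191.] [555.3 -83.1] 0.953
scene tape_roll 0.65 [328. 236.] [536. 136.  15.]
scene stapler 0.97 [285. 214.] [556.  -6.  15.]
bottom row 186 [303.8, 168.5] [(140, np.int64(191)), (150, np.int64(187)), (160, np.int64(183))]
```

View pics/s4.png

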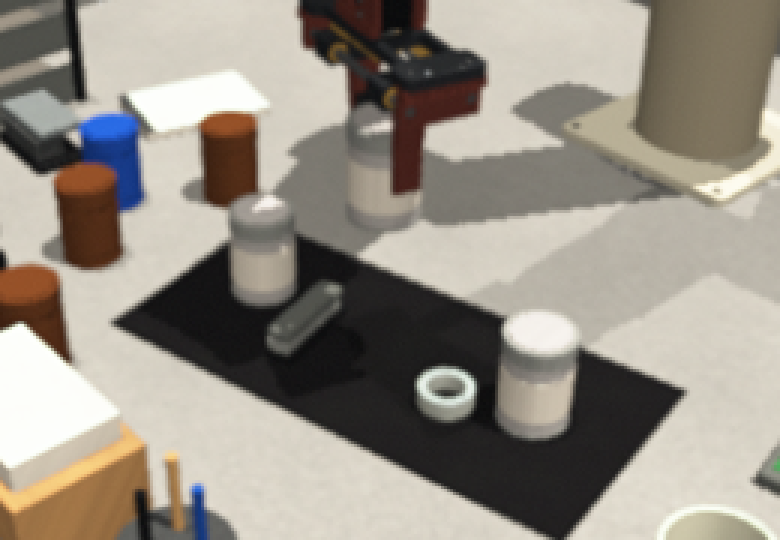

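The middle tin is held upright with its bottom at about 150 mm. The stapler at (282,216) and the tape roll at (329,241) are at the same pixels as before. I'll hand in.

```bash
python3 -c "
from h import *
print(close_job()); o=get_obs(); print(o['t'],o['ee_pos'],o['width'],o['ft_force'])"
```

```text
the job is handed in; nothing more can be done
None
the job is handed in; nothing more can be done
```

The middle tin is the full one. I handed in with the gripper holding it upright over the mat, its bottom about 150 mm above the desk, at roughly 34 s of the 64 s allowed.

- **Hefting:** I lifted each tin about 5 cm, from left to right. The left one weighed about 0.21 kg, the middle about 0.6 kg and the right about 0.25 kg. I set each one back, then picked the middle one up again.
- **Last checks:** The left and right tins stand within about 1–2 mm of where they were. In the scene view the tape roll and stapler are at the same pixels as before. The highest wrist force I read was about 8 N.
- **Disagreements:** In the last top view one left-tin fit was poor (overlap 0.37), and the tape-roll detection there landed on the mug. The scene view, and the wrist view for the left tin, contradicted both, so I took them as false. The wrist view's tape-roll estimate was also about 2–3 cm from the scene's; I relied on the scene view.
- **Not verified:** After handing in, no further state could be read, so nothing was checked over the final second.

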